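# Line up the quarter-turn fastener, fit the hatch cover and hold it down

## Robot

A 6-joint arm with a two-finger parallel gripper is mounted at the origin on the work surface. World frame = base frame: x ahead of the robot, y to its left, z up, the work surface at z = 0. Lengths are in m, angles in rad, forces in N, time in s.
With the tool pointing down it reaches from about 0.275 to 0.725 m from the base axis. Payload 5.6 kg.
Tool frame: the origin (TCP) lies between the finger pads; the fingertips stand manip.tip_extent ahead of it and the grasp point (between the pads) lies 3 mm ahead of it (manip.tip_extent is the distance from the TCP to the fingertips, in m); z points along the fingers, y is the line along which they close (so a half turn about z gives the same grasp; the last joint's range is limited). The gripper opens to 85 mm and grips with 20 to 120 N. Pads are 22 mm wide; open, the fingers measure 114 mm over their backs; the gripper's body (76 mm by 85 mm) begins 54 mm behind the grasp point. The pads swing forward as they close: fully open they stand 13 mm farther back than shut.
Start: joints at [1.631, 0.255, 0.108, 0, -1.424, -0.285], TCP at [0.123, 0.536, 0.253] pointing down, gripper open.
Joint ranges: [-2.95, 2.95], [-1.21, 1.97], [-1.09, 1.5], [-2.87, 1.71], [-2.94, -0.07], [-3.05, 3.05]. Speed limits (rad/s): [2.57, 2.57, 3.14, 3.14, 3.14, 3.14].

## Interface

Orientations are given as a rotation vector (axis times angle).
In Python, from cell import manip gives the robot as it stands. Calls block until the motion is done:
- manip.movep(position, orientation): joint-space move of the TCP to a pose.
- manip.line_to(position, frame=None, feed=0.15, guard=None): straight line of the TCP; frame=None keeps the orientation; feed is the mean speed in m/s. With guard (N) it stops when the force on the tool has changed by that much, and returns True; else False.
- manip.move_j(angles): joint-space move.
- manip.gripper_to(opening, effort=None): finger opening in m; effort is the grip in N (None keeps the last); returns when the fingers have stopped.
- manip.wait(seconds).
- manip.inverse_kinematics(position, orientation): joint angles nearest the present ones, or None.
- manip.get_state(): the state.
- manip.read_camera(name): name is "side" or "top"; returns (picture, depth): 480x640x3 uint8, red, green, blue; 480x640 float32, m along the optical axis (not along the pixel's ray), 0 where there is no reading.
- manip.get_calibration(name): a dict with "camera_matrix" (3x3 intrinsics, pixels), "k1" (the pictures are not rectified: a ray, as slopes to the right and down, at radius r is drawn at 1 + k1 r^2 times it, then the intrinsics apply), "pose" (4x4, takes a point from camera to world coordinates). Camera axes: x right, y up, looking along -z (the intrinsics and any distortion apply to the point x, -y, -z); pixel columns grow to the right and rows downward; lengths in m; the calibration is good to about 2 mm. A picture is of the moment at which its call begins. get_calibration takes no time and is no camera call.
A pose or a line that the arm cannot do raises manip.Unreachable and nothing moves.
- manip.hand_in(): hands the job in; it is judged then, once.
The state is a dict: "clock": time; "joint_positions": joint angles; "qvel": joint speeds; "effort": joint torques, N m; "ee_pos": TCP position; "orientation": TCP orientation; "contact_force": force on the tool from outside, world axes, zero at the start; "ft_torque": the same for the moment, N m; "opening": finger opening in m; "grasp_force": force on a finger pad.
Only numpy, scipy, OpenCV 4.12 (cv2) and the standard library are available. Lean on these libraries where they do the work, as an engineer would, in place of code of your own. Each camera call takes 0.05 s, during which the arm holds its last target. There are 200 camera calls.

## Task

Put the cover back on the instrument's service hatch: of the two wing-headed quarter-turn fasteners on the hatch frame one still stands askew, so turn it clockwise until it lines up like the other one and will pass through the cover's slot, then pick up the cover and lower it over both fasteners. Press the cover down against its spring plungers until it is flush with the frame all round, and keep holding it pressed there: finish while still holding it down, with both wings left in line with their slots, because I will lock them while you hold. Leave everything else on the bench where it is.

Things in the scene. Friction and masses are not known exactly. Their poses are not given: they have to be found in the camera images.
- hatch (a point): centre of the top face of the aluminium hatch frame, on top of the grey bench instrument (case 290 x 220 mm, fixed to the bench; this face is 95 mm above the bench). x axis: the short way across the hatch, towards the instrument's front panel; y: the long way; z up. Frame 112 (x) x 196 (y) mm round an opening of 72 x 110 mm
- plunger_tip (a point): top of one of four brass spring plungers, 8 mm across, 45 mm in x and 60 mm in y either side of the hatch centre. They stand 5 mm proud of the frame and carry the loose cover that high; all four together need about 10 N (the cover's weight included) to go fully down, so that the cover lies on the frame, and lift it again when let go
- fastener_left (a joint): angle (rad) of the fastener at the hatch's +y end, the one that starts askew: 0 when its wing lies along the hatch's x axis, in line with the cover's slot; positive is anticlockwise from above. Starts at 0.85 to 1.45, stops at -0.25 and 1.6, stays where it is left (friction 0.05 N m). The wing passes the slot up to about 0.2 either side of 0
- fastener_right (a joint): angle of the like fastener at the hatch's -y end, same meaning and limits; it starts in line, within 0.03 of 0.
- fastener_left_wing (a point): centre of the steel wing head of the left fastener: wing 28 mm long, 9 mm thick, 18 mm tall (from 6 to 24 mm above the frame) on a 10 mm shank. The point's x axis runs along the wing's length, z up. It lies 78 mm from the hatch centre along the hatch's +y axis
- fastener_right_wing (a point): centre of the steel wing head of the right fastener: wing 28 mm long, 9 mm thick, 18 mm tall (from 6 to 24 mm above the frame) on a 10 mm shank. The point's x axis runs along the wing's length, z up. It lies 78 mm from the hatch centre along the hatch's -y axis
- cover: the loose hatch cover, lying on the bench right way up beside the instrument: aluminium plate 104 (x) x 190 (y) x 4 mm, about 0.3 kg, origin at the centre of its underside, z up. Two through slots, each 36 mm along x and 16 mm along y, centred 78 mm from the centre along +y and -y. The same either way round. A dark bow handle stands on its middle.
- cover_handle (a point): centre of the bar of the cover's bow handle, 34 mm above the cover's underside: bar 12 mm square (28 to 40 mm above the underside), 82 mm long along the cover's y, on two 10 mm wide legs at its ends with 62 mm clear between them.
- solder_reel: reel of solder wire, flanged spool 56 mm across and 38 mm high, standing on a flange, not part of the job
- screwdriver: screwdriver lying on the bench near the robot, not part of the job
- flux_bottle: small white bottle with black cap, 38 mm across, 95 mm high, standing, not part of the job
- parts_tray: grey divided parts tray 130 x 170 x 30 mm, not part of the job
- module_box: two boxed modules fixed together, 100 x 146 x 51 mm, not part of the job
- heat_sink: finned aluminium heat sink 45 x 60 x 28 mm, not part of the job
- multimeter: handheld multimeter 150 x 72 x 37 mm lying on its back, not part of the job

How it is judged:
By the outcome, as a careful person would: the job done as asked, in the order asked, and still so for the second after the job is handed in, while the arm keeps its last pose, push and grip.
It also fails if it takes over 54 s, if anything falls off the work surface, if the arm or the gripper's body presses on something with over 40 N, if the wrist force passes 120 N, or if a joint passes its speed limit or range.

## Working session

There is one attempt and no reset: what is moved stays moved. The work goes in short steps, each a Python script; the robot and the scene stay as the last script left them, time stands still between calls to the robot, and variables do not carry over. Pictures are saved under pics/ and viewed, at most 10 in all, crops included, and the job is handed in when it is done.

```bash
mkdir -p pics; ls; python3 - <<'E'
from cell import manip
import cv2, numpy as np
for n in("top","side"):
    p,d=manip.read_camera(n); c=manip.get_calibration(n)
    cv2.imwrite(f"pics/{n}0.png",p[:,:,::-1]); np.savez(f"{n}0.npz",p=p,d=d)
    print(n,c["camera_matrix"],c["k1"],c["pose"].round(3), (d>0).mean())
print(manip.tip_extent, manip.get_state())
E
```

```text
pics
top [[481.37091695   0.         319.09751438]
 [  0.         481.37091695 249.21967345]
 [  0.           0.           1.        ]] -0.0632360289722628 [[-0.028  0.981 -0.191  0.325]
 [-1.    -0.027  0.006  0.012]
 [ 0.     0.191  0.982  1.331]
 [ 0.     0.     0.     1.   ]] 0.996015625
side [[599.50656332   0.         327.45193648]
 [  0.         599.50656332 252.31215328]
 [  0.           0.           1.        ]] -0.07307034823102933 [[ 0.745  0.366 -0.557 -0.21 ]
 [-0.666  0.422 -0.614 -0.844]
 [ 0.01   0.829  0.559  0.855]
 [ 0.     0.     0.     1.   ]] 0.9942578125
0.022 {'clock': 0.1, 'joint_positions': array([ 1.63057512e+00,  2.55702861e-01,  1.07162886e-01, -4.10652560e-04,
       -1.42393469e+00, -2.84593970e-01]), 'qvel': array([ 0.00213888, -0.00024793,  0.00353372,  0.00079212, -0.00112257,
        0.00060869]), 'effort': array([-3.28406742e-03, -3.87603307e+01,  2.38472146e+01,  5.37789837e+00,
       -3.85116844e-03, -4.57527051e-06]), 'ee_pos': array([0.12247147, 0.53577844, 0.2524915 ]), 'orientation': array([ 3.12004291e+00, -3.52296643e-01, -1.76795424e-04]), 'contact_force': array([-0.3338266 ,  0.53919133, -0.18654006]), 'ft_torque': array([-0.05815785,  0.02181976,  0.0219088 ]), 'grasp_force': 0.0, 'opening': 0.0852168638574513}
```

View pics/top0.png

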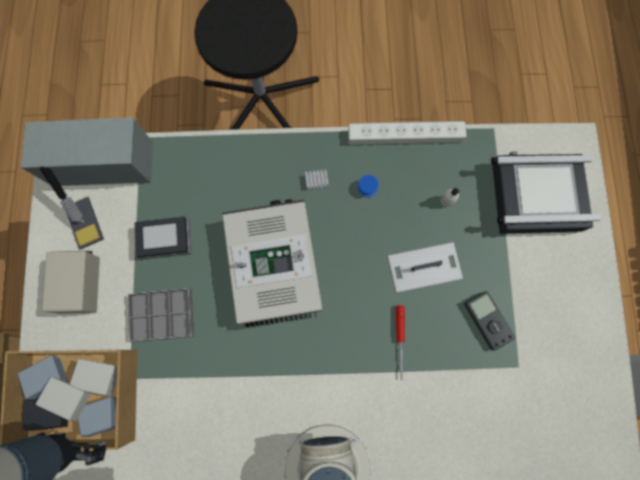

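View pics/side0.png

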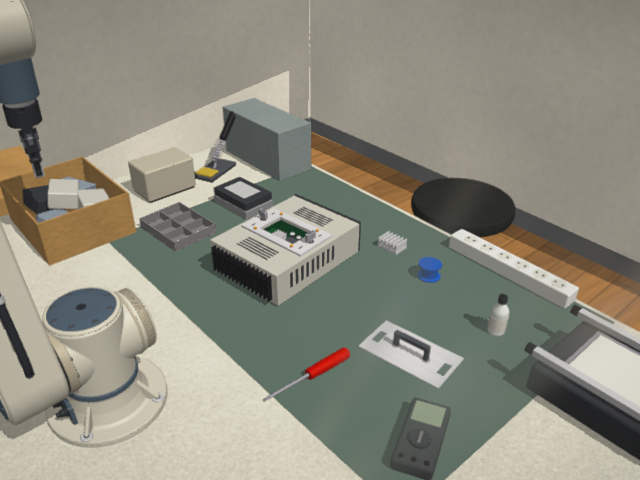

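```bash
cat > h.py <<'E'
import cv2, numpy as np
from cell import manip
def rays(n,px):
    c=manip.get_calibration(n); P=c["pose"]
    u=cv2.undistortPoints(np.asarray(px,float).reshape(-1,1,2),c["camera_matrix"],np.array([c["k1"],0,0,0.]))[:,0]
    return P[:3,3], np.c_[u[:,0],-u[:,1],-np.ones(len(u))]@P[:3,:3].T
def onplane(n,px,z):
    o,d=rays(n,px); return o+d*((z-o[2])/d[:,2])[:,None]
def cloud(n,d):
    v,u=np.mgrid[:480,:640]; o,r=rays(n,np.c_[u.ravel(),v.ravel()])
    return (o+r*d.reshape(-1,1)).reshape(480,640,3)
def rect(n,p,z,x0,x1,y0,y1,s):
    """metric overhead picture of plane z: row 0 = x1, col 0 = y1, s px/m"""
    H,W=int((x1-x0)*s),int((y1-y0)*s); v,u=np.mgrid[:H,:W]
    X=np.stack([x1-(v+.5)/s,y1-(u+.5)/s,0*v+z],-1).reshape(-1,3)
    c=manip.get_calibration(n); P=c["pose"]; q=(X-P[:3,3])@P[:3,:3]; q[:,1:]*=-1
    m=cv2.projectPoints(q,np.zeros(3),np.zeros(3),c["camera_matrix"],np.array([c["k1"],0,0,0.]))[0].reshape(H,W,2).astype(np.float32)
    return cv2.remap(p,m[...,0],m[...,1],cv2.INTER_CUBIC)
E
python3 - <<'E'
from h import *
out=[]
for n in("top","side"):
    f=np.load(f"{n}0.npz"); p=f["p"]; C=cloud(n,f["d"])
    # bright low-saturation plate on green mat, z near 0 ; frame near 0.095
    hsv=cv2.cvtColor(p,cv2.COLOR_RGB2HSV)
    print(n,"bench z",np.median(C[340:360,180:380,2]) if n=="top" else np.median(C[330:345,300:340,2]))
    for name,(z,x,y) in dict(cover=(0.004,(.3,.6),(-.45,-.1)),frame=(.095,(.25,.6),(-.05,.4))).items():
        m=(abs(C[...,2]-z)<.012)&(C[...,0]>x[0])&(C[...,0]<x[1])&(C[...,1]>y[0])&(C[...,1]<y[1])&(hsv[...,1]<35)&(hsv[...,2]>150)
        m=m.astype(np.uint8); k,l,s,_=cv2.connectedComponentsWithStats(m); i=1+s[1:,4].argmax()
        cs,_=cv2.findContours((l==i).astype(np.uint8),cv2.RETR_EXTERNAL,cv2.CHAIN_APPROX_NONE)
        w=onplane(n,max(cs,key=len)[:,0],z); r=cv2.minAreaRect((w[:,:2]*1000).astype(np.float32))
        print(name,r,s[i],"medz",np.median(C[l==i][:,2]))
    R=rect(n,p,.095,.30,.56,.0,.26,1500); out.append(R)
    R=rect(n,p,.119,.30,.56,.0,.26,1500); 
cv2.imwrite("pics/hatch.png",np.hstack(out)[:,:,::-1])
E
```

```text
top bench z 0.0009807311334324442
cover ((525.203857421875, -290.654052734375), (106.06327056884766, 190.9423065185547), 9.764800071716309) [ 389  243   74   49 2177] medz 0.003638118358162412
frame ((504.48455810546875, 126.14580535888672), (219.3849334716797, 218.35926818847656), 7.554013252258301) [ 227  237   95   85 4579] medz 0.0915366811146372
side bench z -0.00035846958438151555
cover ((524.0393676757812, -290.7702331542969), (105.64036560058594, 191.08006286621094), 9.882245063781738) [ 359  320  105   68 2488] medz 0.003482865868124685
frame ((496.89849853515625, 114.10826873779297), (218.37557983398438, 230.07315063476562), 6.468161106109619) [ 211  206  123   73 3262] medz 0.08994430940310172
```

View pics/hatch.png

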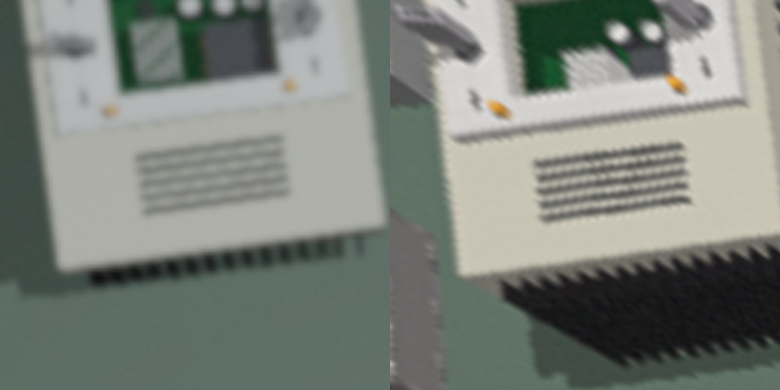

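```bash
python3 - <<'E'
from h import *
out=[]
for n in("top","side"):
    f=np.load(f"{n}0.npz"); p=f["p"]
    R=rect(n,p,.095,.44,.64,.0,.26,1500); hsv=cv2.cvtColor(R,cv2.COLOR_RGB2HSV)
    print(n,"case",R[260,150],"frame",R[200,100])
    a=R[260,150].astype(int); b=R[200,100].astype(int)
    m=((hsv[...,1]<18)&(hsv[...,2]>175)).astype(np.uint8)*255
    k,l,s,_=cv2.connectedComponentsWithStats(m); i=1+s[1:,4].argmax()
    cs,_=cv2.findContours((l==i).astype(np.uint8),cv2.RETR_EXTERNAL,cv2.CHAIN_APPROX_NONE); c=max(cs,key=len)
    r=cv2.minAreaRect(c); x=.64-r[0][1]/1500; y=.26-r[0][0]/1500
    print("frame centre",x,y,np.array(r[1])/1.5,"img ang",r[2])
    cv2.drawContours(R,[cv2.boxPoints(r).astype(int)],0,(255,0,0),1)
    # plungers: orange blobs on z=.1
    Q=rect(n,p,.098,.44,.64,.0,.26,1500); h=cv2.cvtColor(Q,cv2.COLOR_RGB2HSV)
    m=((h[...,0]>8)&(h[...,0]<28)&(h[...,1]>70)&(h[...,2]>110)).astype(np.uint8)
    k,l,s,ce=cv2.connectedComponentsWithStats(m)
    for j in range(1,k):
        if s[j,4]>40: print("plunger",(.64-ce[j,1]/1500).round(4),(.26-ce[j,0]/1500).round(4),s[j,4])
    out.append(R); out.append(rect(n,p,.119,.44,.64,.0,.26,1500))
cv2.imwrite("pics/hatch2.png",np.vstack([np.hstack(out[:2]),np.hstack(out[2:])])[:,:,::-1])
E
```

```text
top case [174 175 168] frame [182 185 186]
frame centre 0.5430411071777344 0.12804936726888022 [119.66731771 200.66571045] img ang 82.48784637451172
side case [201 198 182] frame [215 212 211]
frame centre 0.5380769246419271 0.12938458251953125 [116.92340088 204.98805745] img ang 82.87498474121094
plunger 0.5902 0.0773 214
plunger 0.5744 0.196 236
plunger 0.502 0.066 230
plunger 0.4849 0.1835 232
```

View pics/hatch2.png

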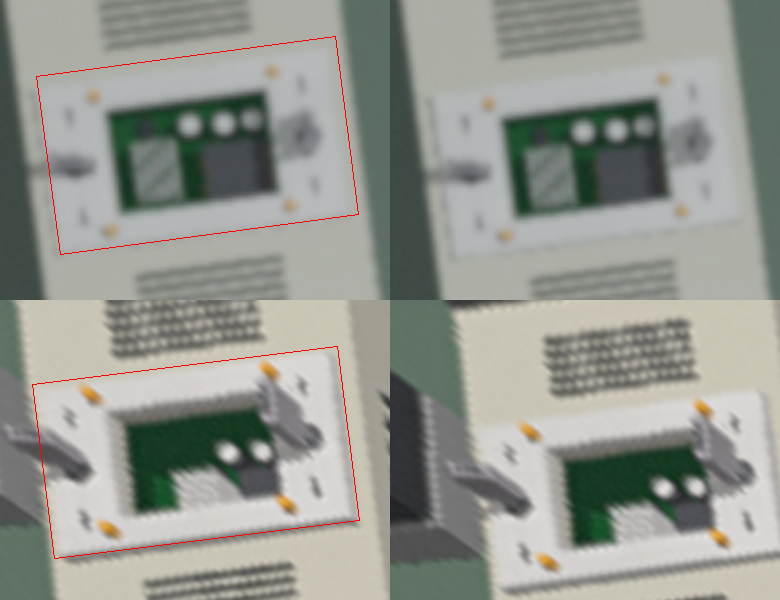

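```bash
python3 - <<'E'
from h import *
f={n:np.load(f"{n}0.npz") for n in("top","side")}
pts={}
for n in f:
    Q=rect(n,f[n]["p"],.098,.44,.64,.0,.26,1500); h=cv2.cvtColor(Q,cv2.COLOR_RGB2HSV).astype(int)
    m=((h[...,0]>5)&(h[...,0]<28)&(h[...,1]>(30 if n=="top" else 70))&(h[...,2]>110)).astype(np.uint8)
    k,l,s,ce=cv2.connectedComponentsWithStats(m)
    P=[(.64-(ce[j,1]+.5)/1500,.26-(ce[j,0]+.5)/1500) for j in range(1,k) if s[j,4]>60]
    P=np.array(sorted(P)); pts[n]=P; print(n,P.round(4).tolist(),s[1:,4])
    if len(P)==4:
        mod=np.array([[-45,60],[-45,-60],[45,60],[45,-60]])/1000; c=P.mean(0)
        M,_=cv2.estimateAffinePartial2D(mod,P); print("c",c,"scale",np.hypot(M[0,0],M[1,0]),"yaw",np.degrees(np.arctan2(M[1,0],M[0,0])))
    C=cloud(n,f[n]["d"])
    for nm,c in dict(L=(.528,.208),R=(.549,.0535)).items():
        q=C[(np.hypot(C[...,0]-c[0],C[...,1]-c[1])<.024)&(C[...,2]>.110)&(C[...,2]<.13)]
        if len(q)>4:
            e,V=np.linalg.eigh(np.cov(q[:,:2].T)); print(nm,len(q),q.mean(0).round(4),"span",np.sqrt(12*e)*1000,"ang",np.degrees(np.arctan2(V[1,1],V[0,1])), q[:,2].max())
E
```

```text
top [[0.4858, 0.1852], [0.5023, 0.0661], [0.5755, 0.1973], [0.5918, 0.0784]] [117 136 127 136]
c [0.53883847 0.13173608] scale 1.0022734009620462 yaw 7.8036472058845465
L 43 [0.5267 0.2072 0.1176] span [ 8.99439435 28.6897731 ] ang 86.54530548598525 0.1239683039045647
R 39 [0.5476 0.0533 0.1184] span [ 8.61142054 28.95043544] ang -174.93428566773144 0.1248998481686634
side [[0.4845, 0.1832], [0.5016, 0.0657], [0.5741, 0.1957], [0.5899, 0.077]] [214 236 230 232]
c [0.53753619 0.13037553] scale 0.994739268413196 yaw 7.80697094214705
L 43 [0.5258 0.2049 0.1158] span [11.27362438 30.78134032] ang 87.9608303060287 0.12080813652161715
R 55 [0.5473 0.0517 0.1156] span [11.33779129 31.54002771] ang -172.86781141339307 0.12073125363897486
```

```bash
cat >> h.py <<'E'
def down(yaw):
    a=np.radians(yaw)/2; return np.pi*np.array([np.cos(a),np.sin(a),0])
HC=np.array([.5382,.1310]); HY=7.8
E
python3 - <<'E'
from h import *
W=[.5276,.2083]
best=None
for y in(87,-93):
    q=manip.inverse_kinematics([*W,.124],down(y)); print(y,None if q is None else q.round(3))
    if q is not None:
        for s in(1,-1): 
            q2=q.copy(); q2[5]+=s*np.radians(79.2); print(q2[5])
q=manip.inverse_kinematics([*W,.124],down(7.8)); print(q.round(3))
E
```

```text
87 [ 0.652  0.36  -0.082  0.    -1.129  2.438]
3.8198339031707507
1.0552323680117324
-93 [ 0.652  0.36  -0.082  0.    -1.129 -0.704]
0.6782412495809584
-2.08636028557806
[ 0.652  0.36  -0.082  0.    -1.129  1.055]
```

```bash
python3 - <<'E'
from h import *
W=[.5276,.2083]
manip.movep([*W,.20],down(-93))
manip.gripper_to(.05,25)
manip.line_to([*W,.124],feed=.08,guard=8)
s=manip.get_state(); print(s["clock"],s["ee_pos"],s["contact_force"].round(1))
manip.gripper_to(0.0,25)
s=manip.get_state(); print(s["clock"],s["ee_pos"],s["contact_force"].round(1),s["ft_torque"].round(2),s["opening"],s["grasp_force"])
q=np.array(s["joint_positions"]); q[5]-=np.radians(79.2); manip.move_j(q)
s=manip.get_state(); print(s["clock"],s["ee_pos"],s["contact_force"].round(1),s["ft_torque"].round(2),s["opening"],s["orientation"])
manip.gripper_to(.03)
s=manip.get_state(); print(s["clock"],s["ee_pos"],s["contact_force"].round(1),s["opening"])
p=s["ee_pos"].copy(); p[2]=.2; manip.line_to(p,feed=.12)
manip.gripper_to(.07)
manip.movep([.525,-.2907,.2],down(-80.2))
f={}
for n in("top","side"):
    p,d=manip.read_camera(n); np.savez(f"{n}1.npz",p=p,d=d); C=cloud(n,d)
    for nm,c in dict(L=(.528,.208),R=(.549,.0535)).items():
        q=C[(np.hypot(C[...,0]-c[0],C[...,1]-c[1])<.024)&(C[...,2]>.110)&(C[...,2]<.13)]
        e,V=np.linalg.eigh(np.cov(q[:,:2].T)); print(n,nm,len(q),q.mean(0).round(4),"span",np.sqrt(12*e)*1000,"ang",np.degrees(np.arctan(V[1,1]/V[0,1])))
print(manip.get_state()["clock"])
E
```

```text
3.5417 [0.52798663 0.20850359 0.12463314] [-0.7 -1.   0.4]
3.9833 [0.52833443 0.20844699 0.12445285] [ 2.5 -0.2  0.8] [-0.12 -0.91 -0.08] 0.007999632189939425 29.96014080941677
5.2333 [0.52762949 0.2091958  0.12446325] [-3.9  4.4  2.9] [ 1.58  1.36 -0.04] 0.007960974362189892 [-2.15654239e-01  3.13341840e+00  2.72357905e-03]
5.575 [0.52834107 0.20803209 0.12426214] [ 0.   0.4 -0.2] 0.02983312832964688
top L 40 [0.5274 0.2079 0.1186] span [ 9.37527946 28.3969365 ] ang 8.05316472288581
top R 38 [0.548  0.0533 0.1186] span [ 8.55336272 28.52788036] ang 3.8905255795799008
side L 46 [0.5253 0.2064 0.1157] span [13.15014685 32.41025594] ang 14.29084778675892
side R 54 [0.5461 0.0516 0.116 ] span [12.04997429 31.27292832] ang 4.355052958769416
9.0667
```

```bash
python3 - <<'E'
from h import *
def st(t):
    s=manip.get_state(); print(t,round(s["clock"],2),s["ee_pos"].round(4),s["contact_force"].round(1),s["ft_torque"].round(2),round(s["opening"],4),round(s["grasp_force"],1)); return s
manip.line_to([.525,-.2903,.037],feed=.12,guard=8); st("down")
manip.gripper_to(0,80); s=st("grip")
p=s["ee_pos"].copy(); p[2]=.215; manip.line_to(p,feed=.15); st("lift")
HC2=np.array([.5387,.1319])
manip.movep([*HC2,.215],down(HY-90)); manip.wait(.2); s=st("hover"); print(s["orientation"],down(HY-90))
for n in("top","side"):
    p,d=manip.read_camera(n); np.savez(f"{n}2.npz",p=p,d=d)
    cv2.imwrite(f"pics/{n}2.png",rect(n,p,.182,.40,.68,-.02,.28,1300)[:,:,::-1])
a=cv2.imread("pics/top2.png");b=cv2.imread("pics/side2.png");cv2.imwrite("pics/hov.png",np.hstack([a,b]))
E
```

```text
down 10.57 [ 0.5256 -0.2905  0.0378] [0.3 0.8 0.3] [-0.   -0.02  0.03] 0.07 0.0
grip 11.14 [ 0.525  -0.2904  0.0373] [-1.2  1.6  3.1] [0.21 0.4  0.04] 0.0106 78.6
lift 12.47 [ 0.5245 -0.2901  0.2138] [ 0.  -0.8 -3.8] [-0.04  0.    0.01] 0.0102 77.9
hover 14.23 [0.5389 0.131  0.215 ] [-0.8  0.4 -2.3] [-0.01 -0.06 -0.02] 0.0105 77.9
[ 2.36584048e+00 -2.06673509e+00  7.22995223e-05] [ 2.36738922 -2.06520524  0.        ]
```

View pics/hov.png

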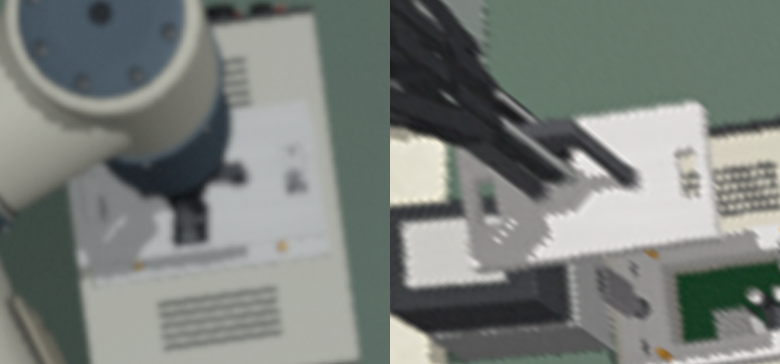

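```bash
cat >> h.py <<'E'
def coverrect(n,p,d,z):
    C=cloud(n,d); h=cv2.cvtColor(p,cv2.COLOR_RGB2HSV)
    m=((abs(C[...,2]-z)<.012)&(C[...,0]>.42)&(C[...,0]<.66)&(C[...,1]>0)&(C[...,1]<.27)&(h[...,1]<40)&(h[...,2]>95)).astype(np.uint8)
    m=cv2.morphologyEx(m,cv2.MORPH_OPEN,np.ones((2,2),np.uint8))
    k,l,s,_=cv2.connectedComponentsWithStats(m); i=1+s[1:,4].argmax()
    v,u=np.nonzero(l==i); w=onplane(n,np.c_[u,v],z)[:,:2]
    # extent along hatch axes, robust, in hatch frame
    a=np.radians(HY); q=(w-HC)@np.array([[np.cos(a),-np.sin(a)],[np.sin(a),np.cos(a)]])
    r=cv2.minAreaRect((q*1000).astype(np.float32))
    return r,q.min(0)*1000,q.max(0)*1000,np.median(C[l==i][:,2]),s[i]
E
python3 - <<'E'
from h import *
for n in("top","side"):
    f=np.load(f"{n}2.npz"); print(n,coverrect(n,f["p"],f["d"],.182))
P=np.array([manip.get_state()["ee_pos"] for _ in range(5)]); print(P.round(4)); 
Z=[]
for _ in range(6): manip.wait(.05); Z.append(manip.get_state()["ee_pos"])
print(np.array(Z).round(4).tolist())
E
```

```text
top (((-3.4251861572265625, -2.5244216918945312), (104.4466323852539, 190.2938232421875), 0.018943583592772484), array([-55.66378284, -97.66338095]), array([48.81386355, 92.61686243]), np.float64(0.18111378771783315), array([ 230,  230,   81,   54, 1876], dtype=int32))
side (((-6.094684600830078, -8.602851867675781), (108.04959106445312, 193.5545196533203), 0.14440937340259552), array([ -60.1565622 , -105.29623562]), array([48.03692064, 88.18676758]), np.float64(0.18024503222129068), array([ 242,  181,   90,   42, 1478], dtype=int32))
[[0.5389 0.1313 0.215 ]
 [0.5389 0.1313 0.215 ]
 [0.5389 0.1313 0.215 ]
 [0.5389 0.1313 0.215 ]
 [0.5389 0.1313 0.215 ]]
[[0.5388, 0.1315, 0.215], [0.5388, 0.1316, 0.215], [0.5388, 0.1317, 0.215], [0.5387, 0.1318, 0.215], [0.5387, 0.1318, 0.215], [0.5387, 0.1319, 0.215]]
```

```bash
python3 - <<'E'
from h import *
o=[]
for n in("top","side"):
    p,d=manip.read_camera(n); np.savez(f"{n}3.npz",p=p,d=d); C=cloud(n,d)
    R=rect(n,p,.181,.46,.62,.02,.25,1650); Z=rect(n,C[...,2].astype(np.float32),.181,.46,.62,.02,.25,1650)
    m=(abs(Z-.181)<.012).astype(np.uint8); cs,_=cv2.findContours(m,cv2.RETR_LIST,cv2.CHAIN_APPROX_NONE)
    cv2.drawContours(R,cs,-1,(255,0,0),1)
    c=manip.get_state()["ee_pos"]; a=np.radians(HY)
    B=np.array([[52,95],[52,-95],[-52,-95],[-52,95]])/1000@np.array([[np.cos(a),np.sin(a)],[-np.sin(a),np.cos(a)]])+c[:2]
    cv2.polylines(R,[np.c_[(.25-B[:,1])*1650,(.62-B[:,0])*1650].astype(np.int32)],True,(0,255,0),1); o.append(R)
cv2.imwrite("pics/hov3.png",np.hstack(o)[:,:,::-1])
E
```

```text
(no output)
```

View pics/hov3.png

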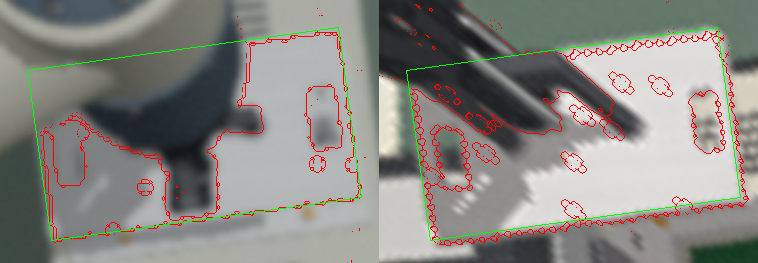

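```bash
python3 - <<'E'
from h import *
def st(t):
    s=manip.get_state(); print(t,round(s["clock"],2),s["ee_pos"].round(4),s["contact_force"].round(1),s["ft_torque"].round(2),round(s["opening"],4)); return s
T=[.5391,.1320]
manip.line_to([*T,.170],feed=.06); manip.wait(.6); st("a")
for z in(.150,.140):
    hit=manip.line_to([*T,z],feed=.03,guard=5); s=st(hit)
    if hit: break
for n in("top","side"):
    p,d=manip.read_camera(n); np.savez(f"{n}4.npz",p=p,d=d)
a,b=[rect(n,np.load(f"{n}4.npz")["p"],.107,.45,.63,.01,.25,1600) for n in("top","side")]
cv2.imwrite("pics/low.png",np.hstack([a,b])[:,:,::-1])
E
```

```text
a 16.23 [0.5391 0.132  0.17  ] [ 0.2 -0.7 -3.2] [-0.03 -0.01 -0.01] 0.0104
False 17.05 [0.5393 0.132  0.1502] [ 0.6 -0.1 -3.4] [-0.06  0.01 -0.06] 0.0108
False 17.53 [0.539  0.1319 0.1398] [-0.   0.1 -3.2] [-0.05 -0.   -0.01] 0.0107
```

View pics/low.png

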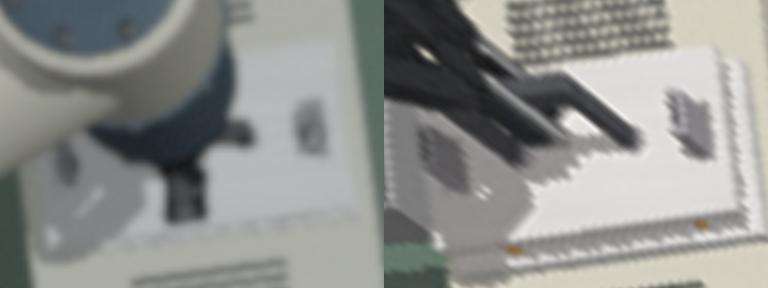

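The cover is over both wings with no contact: the slots in the side view, at (690,125) and (445,160), show the wings coming through. Next I press it down.

```bash
python3 - <<'E'
from h import *
def st(t):
    s=manip.get_state(); print(t,round(s["clock"],2),s["ee_pos"].round(4),s["contact_force"].round(1),s["ft_torque"].round(2),round(s["opening"],4)); return s
T=[.5391,.1320]
for z in np.arange(.138,.126,-.001):
    manip.line_to([*T,z],feed=.02); manip.wait(.15); s=st(round(z,4))
    if s["contact_force"][2]>18: break
E
```

```text
0.138 18.03 [0.5392 0.132  0.138 ] [-0.  -0.1 -3. ] [-0.04  0.02 -0.01] 0.0106
0.137 18.43 [0.5393 0.1321 0.1373] [-0.9 -0.4 -0.4] [0.01 0.12 0.06] 0.0104
0.136 18.83 [0.5394 0.132  0.1364] [-0.9  0.6  1.6] [-0.02  0.16  0.04] 0.0101
0.135 19.23 [0.5394 0.132  0.1352] [-0.2 -0.2  3.3] [ 0.03  0.08 -0.03] 0.0103
0.134 19.63 [0.5393 0.132  0.1342] [ 0.5 -0.7  4.9] [ 0.05 -0.04 -0.02] 0.0107
0.133 20.03 [0.5393 0.1321 0.1333] [-0.6 -0.   4.9] [0.01 0.05 0.05] 0.0109
0.132 20.43 [0.5393 0.132  0.1324] [0.1 0.4 6.9] [-0.01  0.16  0.02] 0.0103
0.131 20.83 [0.5393 0.132  0.1323] [-3.6 -0.8 11. ] [0.05 0.93 0.03] 0.0103
0.13 21.23 [0.5394 0.132  0.1323] [-4.8  0.8 16.6] [0.04 1.97 0.  ] 0.0104
0.129 21.63 [0.5394 0.1321 0.1323] [-8.3 -0.3 22.3] [0.1  2.98 0.03] 0.0107
```

```bash
python3 - <<'E'
from h import *
def st(t):
    s=manip.get_state(); print(t,round(s["clock"],2),s["ee_pos"].round(4),s["contact_force"].round(1),s["ft_torque"].round(2),round(s["opening"],4)); return s
manip.line_to([.5383,.1320,.129],feed=.02); manip.wait(.3); st("relaxed")
o=[]
for n in("top","side"):
    p,d=manip.read_camera(n); C=cloud(n,d)
    o.append(rect(n,p,.099,.45,.63,.01,.25,1600))
    a=np.radians(HY); L=(C[...,:2]-HC)@np.array([[np.cos(a),-np.sin(a)],[np.sin(a),np.cos(a)]])
    for cx in(-40,40):
        for cy in(-50,50):
            z=C[...,2][(abs(L[...,0]*1000-cx)<10)&(abs(L[...,1]*1000-cy)<15)]; z=z[(z>.085)&(z<.11)]
            print(n,cx,cy,len(z),np.median(z).round(4) if len(z) else None)
    for nm,c in dict(L=(.528,.208),R=(.549,.0535)).items():
        q=C[(np.hypot(C[...,0]-c[0],C[...,1]-c[1])<.022)&(C[...,2]>.112)&(C[...,2]<.125)]
        if len(q)>8:
            e,V=np.linalg.eigh(np.cov(q[:,:2].T)); print(nm,len(q),"ang",np.degrees(np.arctan(V[1,1]/V[0,1])))
cv2.imwrite("pics/fin.png",np.hstack(o)[:,:,::-1]); st("end")
E
```

```text
relaxed 22.18 [0.5393 0.132  0.1323] [-6.2 -0.2 20.3] [-0.1   1.91 -0.07] 0.0105
top -40 -50 87 0.0985
top -40 50 91 0.0988
top 40 -50 84 0.0987
top 40 50 0 None
L 28 ang 5.342317743251161
R 39 ang 4.804301105657158
side -40 -50 72 0.0979
side -40 50 60 0.0974
side 40 -50 46 0.0979
side 40 50 0 None
L 41 ang 11.051524946675283
R 50 ang 5.480436919084286
end 22.28 [0.5393 0.1321 0.1323] [-6.3 -0.9 20.3] [-0.15  1.97 -0.03] 0.0104
```

View pics/fin.png

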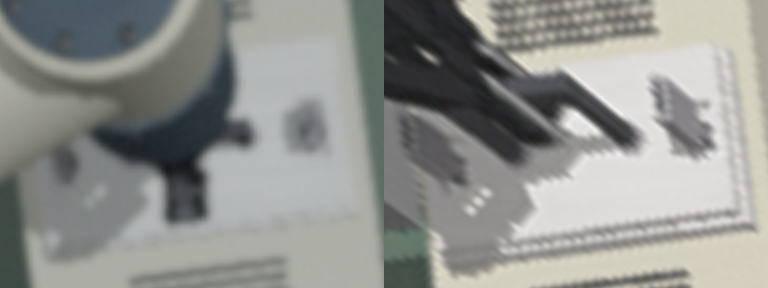

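The cover lies flush: its top is at about 0.0985 m at the three corners I can see, against 0.099 expected. Both wings stand up through their slots, at (685,115) and (432,145), and are still in line.

```bash
python3 -c "
from cell import manip
print(manip.hand_in())"
```

```text
the job is handed in; nothing more can be done
None
```

I turned the askew fastener into line and lowered the cover over both wings. The arm is holding it flush on the frame with about 20 N, and the job was handed in at about 22 s. Three corners measured flush; the fourth was hidden from both cameras.

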